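# Jack up the edge of a leaded-glass panel and hold it

## Robot

A 6-joint arm with a two-finger parallel gripper is mounted at the origin on the work surface. World frame = base frame: x ahead of the robot, y to its left, z up, the work surface at z = 0. Lengths are in m, angles in rad, forces in N, time in s.
With the tool pointing down it reaches from about 0.4 to 0.925 m from the base axis. Payload 12.5 kg.
Tool frame: the origin (TCP) lies midway between the tips of the shut fingers; the grasp point (between the pads) lies behind it (grip_point_offset is the z of the grasp point in the tool frame, in m); z points along the fingers, y is the direction in which the jaws open and shut (so a half turn about z gives the same grasp; the last joint's range is limited). The gripper opens to 95 mm and grips with 3 to 60 N. Pads are 20 mm wide; open, the fingers measure 119 mm over their backs; the gripper's body (75 mm by 180 mm) begins 59 mm behind the grasp point.
Start: joints at [-1.365, 0.491, 1.559, -0, 1.092, -0.106], TCP at [0.192, -0.595, 0.215] pointing down, gripper open.
Joint ranges: [-3.1, 3.1], [-0.84, 2.19], [0.05, 2.79], [-1.13, 4.28], [0.06, 2.93], [-2.69, 2.69]. Speed limits (rad/s): [2.22, 2.22, 2.79, 3.14, 3.14, 3.14].

## Interface

Orientations are given as a unit quaternion [w, x, y, z].
In Python, from bench import read_state, grab_frame, hand_in, grip_point_offset gives the robot as it stands. The module is installed in compiled form; this text tells all that it offers.
- The arm moves only by the shell command python3 -m jog 'ROWS' [FORCE]. ROWS is JSON, a list of rows, each an object with "linear": the shift along the world's x, y, z in units of 25 mm (1.0 is 25 mm), a list of three; "spin": the turn about the world's z in units of 5 degrees (1.0 is 5 degrees); "fingers": the opening in per cent of the stroke, from 0 (shut) to 100 (fully open). A call has 1 to 12 rows; each row shifts and turns the commanded pose from where the row before left it; what a row does not reach is not made up. A row lasts 1/12 s, in which the tool goes at most 41.7 mm and 7.16 degrees, less where a joint would pass 70% of its speed; a pose out of reach is approached as far as the arm can. A call is refused whole if a number of a shift passes 1 or a number of a turn 1, either way. A call with a gripper value outside its range is refused whole. The fingers move at their own pace and stop on an object; FORCE is the grip in N (left out, the last holds). Time passes only in rows, so rows that do not move let the fingers close. It gives the time, the measured TCP pose, the force and the opening at its end, in the units of the state.
- read_state(): the state, without advancing time (a new reading comes with each control period).
- grab_frame(name): name is "scene" or "top" or "wrist"; returns a dict with "pixels" (480x640x3 uint8, red, green, blue), "camera_matrix" (3x3 intrinsics, pixels), "R" (3x3) and "t" (3): a world point X has camera coordinates R X + t; the wrist camera has in their place "tool_from_camera" (4x4, takes a point from camera to tool coordinates, whose origin is the TCP and whose axes are the flange's). Camera axes: x right, y down, z forward; pixel columns grow to the right and rows downward; lengths in m; the calibration is good to about 2 mm. A picture is of the moment at which its call begins: read the wrist's pose just before it. There is no depth.
- hand_in(): hands the job in, once; it reports no verdict.
The state is a dict: "clock": time; "joint_pos": joint angles; "joint_velocities": joint speeds; "effort": joint torques, N m; "tcp_pos": TCP position; "orientation": TCP orientation; "ft_force": force on the tool from outside, world axes, zero at the start; "ft_torque": the same for the moment, N m; "gripper_width": finger opening in m.
Only numpy, scipy, OpenCV 4.12 (cv2) and the standard library are available. Lean on these libraries where they do the work, as an engineer would, in place of code of your own. Each camera call takes 0.05 s, during which the arm holds its last target. There are 200 camera calls.

## Task

Slide the jack along its rail to the station where its saddle stands right under the tongue (the lift point) of the glass panel that has one, and let it rest in the station notch with the handle up. Then give the pump handle one trial stroke, all the way down and fully up again so that the panel settles back on its posts, then press the handle all the way down a second time and keep it held down: finish while holding the handle down, with the panel's edge raised clear of its posts. The robot must not touch either panel, the other panel stays where it is, and the things lying around stay put.

Things in the scene. Friction and masses are not known exactly. Their poses are not given: they have to be found in the camera images.
- jig: Fixed lifting jig: plywood board 345 x 540 x 12 mm with a steel rail. Origin on the table surface under the middle of the rail; x points from the rail to the panels (away from the robot), y along the rail, z up. The rail has two stations with notches, at jig y = -120 and +120 mm. Behind each station lies a panel; the two panels swap places from case to case.
- carriage (a joint): Jack carriage (grey block 110 x 80 mm, 32 to 54 mm above the table) on the rail: position in m along jig y; 0 mid-rail (it starts within 70 mm of it), -0.12 and 0.12 the stations, stops at -0.16 and 0.16. A spring plunger clicks into a notch and centres it if let go within 2 mm. It slides with 1 N; in or out of a notch takes about 3 to 6 N. Push the block, or move it by its handle.
- handle (a joint): Pump handle angle in rad: 0 fully up (where it starts), 0.5 fully down at its stop. It turns about handle_pivot on an axis parallel to the rail and is stiff sideways. A spring lifts it when let go; pressing it at the grip takes about 4 N at the top, 7 to 10 N at the bottom with the panel on. The saddle rises 5.6 mm for each 0.1 rad.
- handle_pivot (a point): Point on the handle's pivot axis, 30 mm from the saddle axis towards the robot (jig -x), 78 mm above the table. Moves along with the carriage. Axes as the jig's.
- handle_grip (a point): Centre of the handle's rubber grip, a round bar 20 mm thick, 65 mm long, 140 mm from the pivot; the bar ends 35 mm beyond. At angle q the bar points from the pivot to jig -x and rises at 0.42 - q rad above level: grip 135 mm above the table when up, 67 mm when down. Press it from above, or pinch it across (fingers closing along jig y): it can turn between the fingers as it goes down.
- saddle_top (a point): Centre of the upper face of the jack saddle, a steel disc 40 mm across on a ram; 100 mm above the table with the handle up, 128 mm with it fully down. Moves along the rail with the carriage.
- lift_point (a point): Lift point: underside of the steel tongue (40 mm wide, 8 mm thick, marked by a round stud 18 mm across and 10 mm tall on its top) that sticks out from the middle of its panel's front edge over the rail. 110 mm above the table at rest, in line with a station.
- panel: The leaded-glass panel with the tongue: steel frame 170 x 190 mm, 20 mm thick, up to 0.9 kg, loose on two posts in front and with its rear round bar in two open cradles, about which it tilts. Origin on the table surface straight under the lift point; x points to the rear bar at 222 mm, z up. Do not touch it.
- plain_panel: The other panel, alike but with a thin wire pull loop 60 mm wide in place of the tongue; origin and axes as the first. Do not touch it.
- plain_loop (a point): Middle of the wire pull loop of the other panel, 120 mm above the table.
- bearers: The four fixed support posts, 20 mm across with rubber tops 110 mm above the table, two under the front edge of each panel. Origin and axes as the jig's.
- saddle: The jack saddle and its ram. Origin on the saddle's axis, at the table surface when the handle is up.
- handle_bar: The bar of the pump handle with its grip; origin on the pivot.
- sealant_mid (a point): Bystander, leave alone: small white bottle, 44 mm across, 110 mm tall, standing in front of the rail's +y end; the point is at its middle.
- offcut_mid (a point): Bystander, leave alone: flat glass offcut 70 x 35 x 6 mm lying on the table under the handle's range; the point is at its middle.
- knife_mid (a point): Bystander, leave alone: putty knife 170 mm long lying in front of the rail's -y end; the point is at its middle.
- tape_mid (a point): Bystander, leave alone: small roll of black tape 70 mm across, 18 mm high, lying on the table in front of the -y station, under the handle's range; the point is at its middle.
- cleaner_mid (a point): Bystander, leave alone: white bottle 68 mm across, 200 mm tall, to the left of the jig; the point is at its middle.
- tub_mid (a point): Bystander, leave alone: closed grey tub with a black lid, 94 mm across, 70 mm tall, to the right of the jig; the point is at its middle.
- roll_mid (a point): Bystander, leave alone: upright paper roll 124 mm across, 210 mm tall, to the left; the point is at its middle.

How it is judged:
By the outcome, as a careful person would: the job done as asked, in the order asked, and still so for the second after the job is handed in, while the arm keeps its last pose, push and grip.
It also fails if it takes over 54 s, if anything falls off the work surface, if the arm or the gripper's body presses on something with over 40 N, if the wrist force passes 120 N, or if a joint passes its speed limit or range.

## Working session

There is one attempt and no reset: what is moved stays moved. The work goes in short steps, Python scripts to look and compute and a shell command to move; the robot and the scene stay as the last step left them, time stands still between calls to the robot, and variables do not carry over. Pictures are saved under pics/ and viewed, about 8 in all and at most 12, crops included, and the job is handed in when it is done.

```bash
mkdir -p pics
python3 - <<'E'
from bench import *
import cv2,numpy as np,pickle
s=read_state();print(s, grip_point_offset)
d={}
for n in("scene","top"):
    f=grab_frame(n);d[n]=f;cv2.imwrite(f"pics/{n}0.png",f["pixels"][:,:,::-1]);print(n,f["camera_matrix"],f["R"],f["t"])
pickle.dump(d,open("f0.pkl","wb"))
E
```

```text
{'clock': 0.0, 'joint_pos': array([-1.36460639e+00,  4.91598887e-01,  1.55945355e+00, -1.15601275e-05,
        1.09166413e+00, -1.05602096e-01]), 'joint_velocities': array([ 3.97459087e-04,  2.00947856e-03,  1.09069567e-03,  4.77006376e-04,
        6.87491575e-04, -5.20649540e-05]), 'effort': array([ 1.06163625e-03, -6.12646222e+01, -2.58178926e+01,  6.92666858e-02,
        4.81962925e-02, -1.05503564e-04]), 'tcp_pos': array([ 0.1916971 , -0.59462785,  0.21403589]), 'orientation': array([-5.60989721e-04,  9.87872237e-01,  1.55267922e-01, -3.33723808e-05]), 'ft_force': array([-0.94682711, -0.4692708 , -0.16994314]), 'ft_torque': array([0.00986688, 0.04006363, 0.05031662]), 'gripper_width': 0.09492602917378343} -0.0188
scene [[477.62075065   0.         321.04386729]
 [  0.         477.62075065 242.64585086]
 [  0.           0.           1.        ]] [[ 0.82339763  0.5673387  -0.011964  ]
 [ 0.35305785 -0.52868265 -0.77190985]
 [-0.44425949  0.63136476 -0.63561942]] [-0.47172728 -0.11093777  1.32872679]
top [[472.34403551   0.         309.27937385]
 [  0.         472.34403551 243.11594779]
 [  0.           0.           1.        ]] [[-0.01278614 -0.99991534 -0.0024154 ]
 [-0.99611303  0.01294798 -0.08712735]
 [ 0.08715125  0.00129199 -0.99619425]] [0.04111439 0.55369692 1.1904126 ]
```

View pics/top0.png

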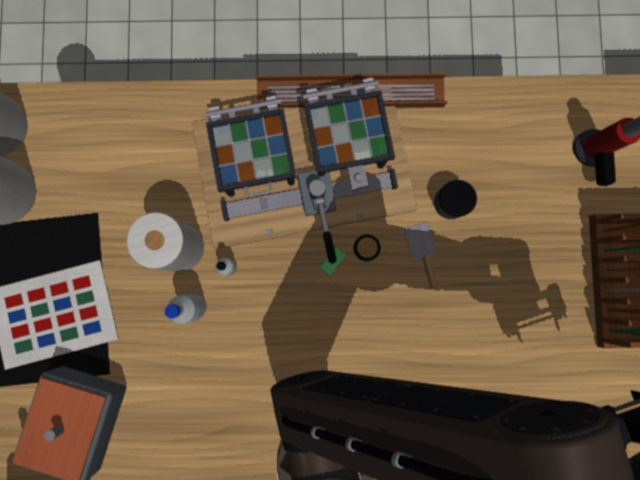

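View pics/scene0.png

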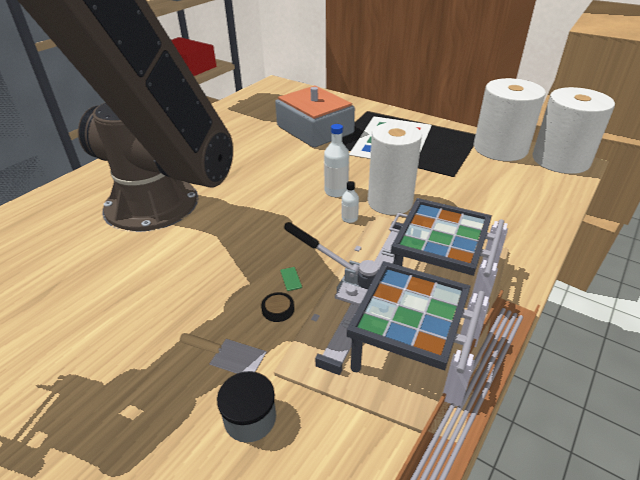

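The top view shows the tongue with its stud near (357,178) on the right-hand (-y) panel. The saddle is near (317,187), the grip near (331,247), and the rail runs from about (226,210) to (394,179). I'll enlarge this area to refine these.

Run:
```python
import cv2,pickle
d=pickle.load(open("f0.pkl","rb"))
p=d["top"]["pixels"][90:290,200:460,::-1]
a=cv2.resize(p,None,fx=3,fy=3,interpolation=cv2.INTER_CUBIC)
a=cv2.convertScaleAbs(a,alpha=1.4,beta=10)
cv2.imwrite("pics/crop1.png",a)
```

```text
(no output)
```

View pics/crop1.png

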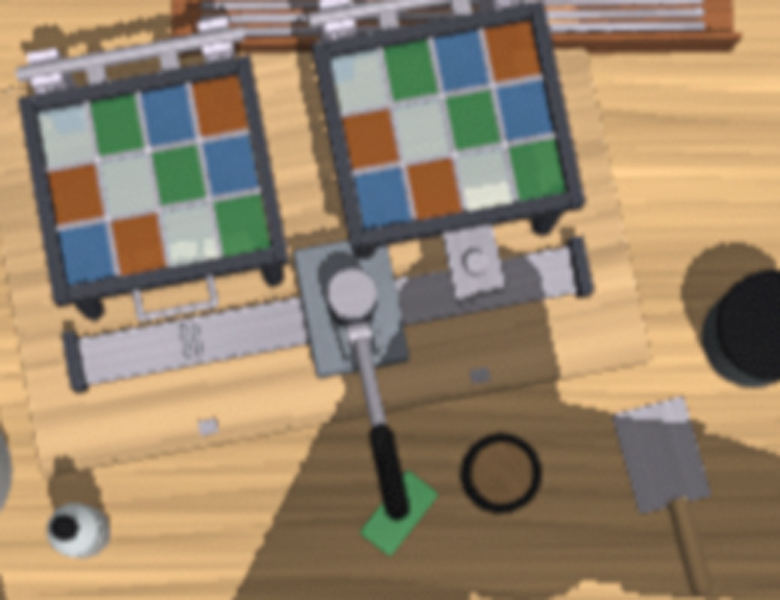

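The crop puts the stud at (475,262), saddle at (351,294), bar end at (397,510), station marks at (208,426) and (480,375), and board front corners at (45,470) and (650,360). I'll back-project these.

```bash
cat > h.py <<'E'
import numpy as np,pickle,cv2
def bp(f,u,v,z):
    r=f["R"].T@np.linalg.solve(f["camera_matrix"],[u,v,1.]);c=-f["R"].T@f["t"]
    return c+r*(z-c[2])/r[2]
def pj(f,X):
    p=f["camera_matrix"]@(f["R"]@np.array(X)+f["t"]);return p[:2]/p[2]
E
python3 - <<'E'
from h import *
d=pickle.load(open("f0.pkl","rb"));t=d["top"];s=d["scene"]
P={}
for n,u,v,z in [("stud",475,262,.128),("saddle",351,294,.1),("end",397,510,.147),("m+",208,426,.012),("m-",480,375,.012),("cL",45,470,.012),("cR",650,360,.012),("tapemid",501,473,.009),("offcut",400,513,.003),("sealtop",64,527,.11),("railL",70,362,.03),("railR",583,267,.03)]:
    P[n]=bp(t,200+(u-1)/3,90+(v-1)/3,z);print(n,P[n].round(4))
for a,b in(("m-","m+"),("cR","cL"),("railR","railL")):
    e=P[b]-P[a];print(a,b,np.hypot(*e[:2]),np.arctan2(-e[0],e[1]))
e=P["saddle"]-P["end"];print("bar yaw",np.arctan2(e[1],e[0]),np.hypot(e[0],e[1]))
e=P["saddle"]-P["stud"];print("shift",e)
for n in("stud","saddle","end"):print(n,"scene px",pj(s,P[n]))
p=s["pixels"][200:390,270:480,::-1];cv2.imwrite("pics/crop2.png",cv2.resize(p,None,fx=3,fy=3,interpolation=cv2.INTER_CUBIC))
E
```

```text
stud [ 0.7015 -0.0841  0.128 ]
saddle [0.6829 0.0142 0.1   ]
end [ 0.5045 -0.018   0.147 ]
m+ [0.5865 0.1385 0.012 ]
m- [ 0.6281 -0.0985  0.012 ]
cL [0.5501 0.2798 0.012 ]
cR [ 0.6393 -0.2468  0.012 ]
tapemid [ 0.5426 -0.1151  0.009 ]
offcut [ 0.5093 -0.0273  0.003 ]
sealtop [0.4963 0.2447 0.11  ]
railL [0.6413 0.2551 0.03  ]
railR [ 0.7183 -0.1875  0.03  ]
m- m+ 0.24057269674614584 0.17359512903787694
cR cL 0.5340696333826289 0.16792243120220673
railR railL 0.4492590883373298 0.17219468870212537
bar yaw 0.1784751797253889 0.1812423854178048
shift [-0.0186431   0.09825289 -0.028     ]
stud scene px [351.69613677 287.23120028]
saddle scene px [368.95235559 265.02213568]
end scene px [288.41051217 225.08316523]
```

View pics/crop2.png

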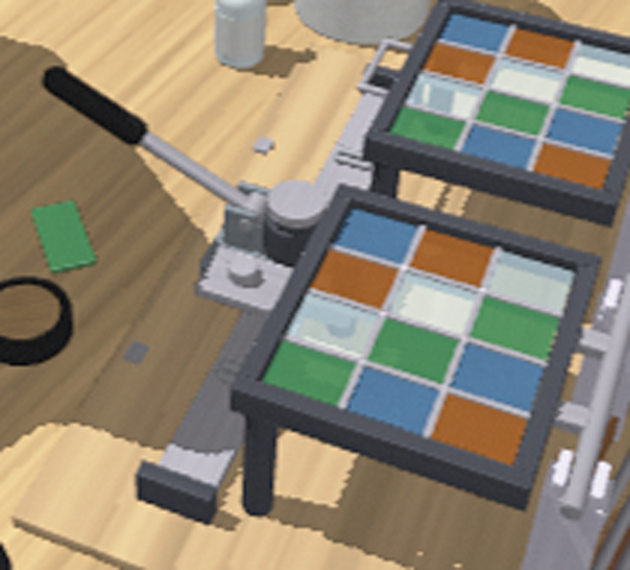

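In the scene crop the tongue and stud are at (245,268), where the top-view fit predicts (245,262), and the saddle is at (298,200), so the two views agree. Jig yaw is about 0.173 rad, and the carriage has to go 100 mm towards -y. The plan is to pinch the grip, slide the carriage, let it click in, then stroke. First I'll go above the grip at about (0.527, -0.013).

```bash
python3 -m jog '[{"linear":[0.56,0.97,0],"spin":-0.8,"fingers":100},{"linear":[0.56,0.97,0],"spin":-0.8,"fingers":100},{"linear":[0.56,0.97,0],"spin":0,"fingers":100},{"linear":[0.56,0.97,0],"spin":0,"fingers":100},{"linear":[0.56,0.97,0],"spin":0,"fingers":100},{"linear":[0.56,0.97,0],"spin":0,"fingers":100},{"linear":[0.56,0.97,0],"spin":0,"fingers":100},{"linear":[0.56,0.97,0],"spin":0,"fingers":100},{"linear":[0.56,0.97,0],"spin":0,"fingers":100},{"linear":[0.56,0.97,0],"spin":0,"fingers":100},{"linear":[0.56,0.97,0],"spin":0,"fingers":100},{"linear":[0.56,0.97,0],"spin":0,"fingers":100}]' 30
python3 -m jog '[{"linear":[0.56,0.97,0],"spin":0,"fingers":100},{"linear":[0.56,0.97,0],"spin":0,"fingers":100},{"linear":[0.56,0.97,0],"spin":0,"fingers":100},{"linear":[0.56,0.97,0],"spin":0,"fingers":100},{"linear":[0.56,0.97,0],"spin":0,"fingers":100},{"linear":[0.56,0.97,0],"spin":0,"fingers":100},{"linear":[0.56,0.97,0],"spin":0,"fingers":100},{"linear":[0.56,0.97,0],"spin":0,"fingers":100},{"linear":[0.56,0.97,0],"spin":0,"fingers":100},{"linear":[0.56,0.97,0],"spin":0,"fingers":100},{"linear":[0,0,0],"spin":0,"fingers":100},{"linear":[0,0,0],"spin":0,"fingers":100}]'
```

```text
clock: 1.1
tcp_pos: [0.3601, -0.3026, 0.2146]
orientation: [-0.0, 0.996, 0.086, -0.0]
ft_force: [0.1, -1.2, 0.3]
gripper_width: 0.0952
clock: 2.1
tcp_pos: [0.4999, -0.0604, 0.2143]
orientation: [-0.0, 0.996, 0.087, -0.0]
ft_force: [-0.9, -0.0, -0.4]
gripper_width: 0.0951
```

```bash
python3 -m jog '[{"linear":[0.55,0.95,0],"spin":0,"fingers":100},{"linear":[0.55,0.95,0],"spin":0,"fingers":100},{"linear":[0,0,0],"spin":0,"fingers":100},{"linear":[0,0,0],"spin":0,"fingers":100}]'
python3 - <<'E'
from h import *
from bench import *
s=read_state();f=grab_frame("wrist")
a=f["pixels"][:,:,::-1].copy()
from scipy.spatial.transform import Rotation as Ro
q=s["orientation"];T=np.eye(4);T[:3,:3]=Ro.from_quat(q[[1,2,3,0]]).as_matrix();T[:3,3]=s["tcp_pos"]
W=np.linalg.inv(T@f["tool_from_camera"]);g=dict(R=W[:3,:3],t=W[:3,3],camera_matrix=f["camera_matrix"])
c,n=np.cos(.173),np.sin(.173)
for r in(.1075,.14,.1725):
  for y in(-.01,.01):
    l=.03+r*np.cos(.42);X=[.6829-l*c-y*n,.0142-l*n+y*c,.078+r*np.sin(.42)]
    p=pj(g,X);print(r,y,p);cv2.circle(a,tuple(int(v) for v in p),3,(255,0,255),-1)
cv2.imwrite("pics/w1.png",a);pickle.dump(g,open("g1.pkl","wb"))
E
```

```text
clock: 2.43
tcp_pos: [0.527, -0.0141, 0.2144]
orientation: [0.0, 0.996, 0.086, -0.0]
ft_force: [-0.1, -0.8, 0.2]
gripper_width: 0.0953
0.1075 -0.01 [326.46300919 210.84404355]
0.1075 0.01 [299.10662381 210.83472606]
0.14 -0.01 [326.67154254 254.79737312]
0.14 0.01 [298.73429659 254.7906777 ]
0.1725 -0.01 [326.88912325 300.6576445 ]
0.1725 0.01 [298.34581466 300.65380992]
```

View pics/w1.png

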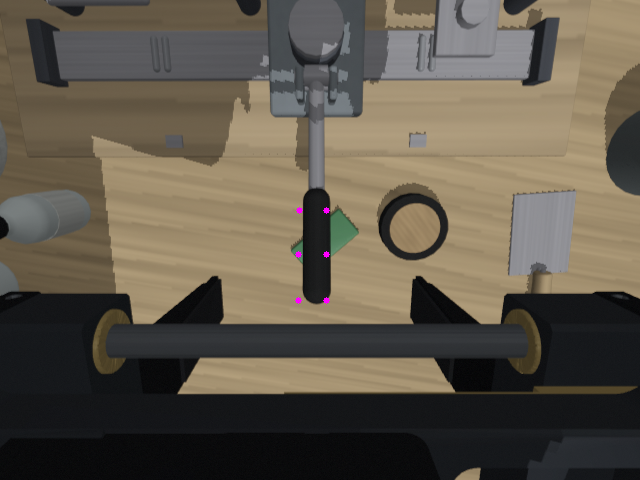

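The wrist view shows the bar axis at u≈316, exactly mid-way between the fingers (220 and 412). The bar end at v≈303 is as predicted. The station marks are at (174,141) and (418,141), the saddle at (316,30) and the stud at (474,10). I'll lower onto the grip, close, and re-measure the distance.

```bash
python3 -m jog '[{"linear":[0,0,-0.98],"spin":0,"fingers":60},{"linear":[0,0,-0.98],"spin":0,"fingers":60},{"linear":[0,0,-0.98],"spin":0,"fingers":60},{"linear":[0,0,-0.98],"spin":0,"fingers":60},{"linear":[0,0,0],"spin":0,"fingers":60},{"linear":[0,0,0],"spin":0,"fingers":0},{"linear":[0,0,0],"spin":0,"fingers":0},{"linear":[0,0,0],"spin":0,"fingers":0},{"linear":[0,0,0],"spin":0,"fingers":0},{"linear":[0,0,0],"spin":0,"fingers":0},{"linear":[0,0,0],"spin":0,"fingers":0},{"linear":[0,0,0],"spin":0,"fingers":0}]' 25
python3 - <<'E'
from h import *
g=pickle.load(open("g1.pkl","rb"))
e=np.array([-np.sin(.173),np.cos(.173)])
P={n:bp(g,u,v,z) for n,u,v,z in [("m+",174,141,.012),("m-",418,141,.012),("stud",474,10,.128),("saddle",316,28,.1),("grip",316,254,.135),("block",316,100,.054),("endm",548,50,.03),("endp",42,50,.03)]}
for n in P:print(n,P[n].round(4),"jig y coord",P[n][:2]@e)
E
```

```text
clock: 3.48
tcp_pos: [0.5274, -0.0139, 0.1171]
orientation: [0.0, 0.996, 0.086, 0.0]
ft_force: [0.4, 0.5, -0.3]
gripper_width: 0.0206
m+ [0.5852 0.1374 0.012 ] jig y coord 0.03458855608512712
m- [ 0.6269 -0.1004  0.012 ] jig y coord -0.20680873502499383
stud [ 0.6998 -0.0858  0.128 ] jig y coord -0.2049890403308079
saddle [0.6812 0.0116 0.1   ] jig y coord -0.10588591656363024
grip [ 0.5284 -0.0152  0.135 ] jig y coord -0.10592515275574797
block [0.641  0.0045 0.054 ] jig y coord -0.10587733648478773
endm [ 0.7208 -0.1908  0.03  ] jig y coord -0.3120429635281957
endp [0.6431 0.2519 0.03  ] jig y coord 0.13741800024939727
```

Gripped (20.6 mm opening). All measurements put the move at about 0.0995 m along jig -y, which is world (+0.0171, -0.098).

```bash
python3 -m jog '[{"linear":[0.0857,-0.49,0],"spin":0,"fingers":0},{"linear":[0.0857,-0.49,0],"spin":0,"fingers":0},{"linear":[0.0857,-0.49,0],"spin":0,"fingers":0},{"linear":[0.0857,-0.49,0],"spin":0,"fingers":0},{"linear":[0.0857,-0.49,0],"spin":0,"fingers":0},{"linear":[0.0857,-0.49,0],"spin":0,"fingers":0},{"linear":[0.0857,-0.49,0],"spin":0,"fingers":0},{"linear":[0.0857,-0.49,0],"spin":0,"fingers":0},{"linear":[0,0,0],"spin":0,"fingers":0},{"linear":[0,0,0],"spin":0,"fingers":0},{"linear":[0,0,0],"spin":0,"fingers":0},{"linear":[0,0,0],"spin":0,"fingers":0}]'
python3 - <<'E'
from h import *
from bench import *
from scipy.spatial.transform import Rotation as Ro
s=read_state();f=grab_frame("wrist");print(s["ft_force"],s["tcp_pos"])
q=s["orientation"];T=np.eye(4);T[:3,:3]=Ro.from_quat(q[[1,2,3,0]]).as_matrix();T[:3,3]=s["tcp_pos"]
W=np.linalg.inv(T@f["tool_from_camera"]);pickle.dump(dict(R=W[:3,:3],t=W[:3,3],camera_matrix=f["camera_matrix"]),open("g2.pkl","wb"))
a=f["pixels"][:,:,::-1];b=grab_frame("top")["pixels"][130:250,270:430,::-1]
b=cv2.resize(b,(640,480),interpolation=cv2.INTER_CUBIC)
cv2.imwrite("pics/w2.png",cv2.resize(np.hstack([a,b]),(800,300),interpolation=cv2.INTER_AREA))
cv2.imwrite("pics/w2full.png",a);cv2.imwrite("pics/t2.png",b)
E
```

```text
clock: 4.48
tcp_pos: [0.5446, -0.1119, 0.1168]
orientation: [0.0, 0.996, 0.086, 0.0]
ft_force: [1.3, -2.3, 3.0]
gripper_width: 0.0194
[ 1.29427285 -2.25918171  2.97565459] [ 0.54460115 -0.11185418  0.11676178]
```

View pics/w2.png

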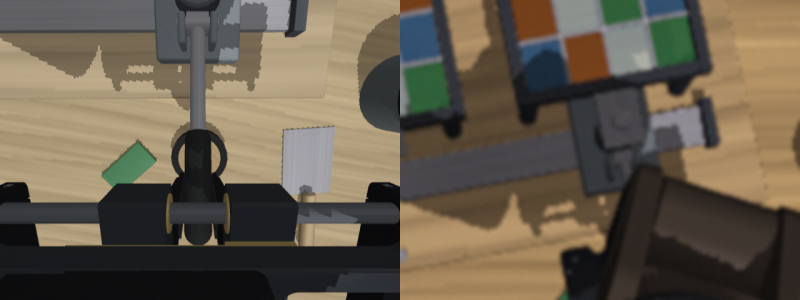

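The carriage is under the tongue: the saddle and tongue coincide in the top view. The residual force of about -2 N along y suggests the notch is pulling it in. I'll release and check where the bar ends up.

```bash
python3 -m jog '[{"linear":[0,0,0],"spin":0,"fingers":50},{"linear":[0,0,0],"spin":0,"fingers":50},{"linear":[0,0,0],"spin":0,"fingers":50},{"linear":[0,0,0],"spin":0,"fingers":50},{"linear":[0,0,0],"spin":0,"fingers":50},{"linear":[0,0,0],"spin":0,"fingers":50}]'
python3 - <<'E'
from h import *
from bench import *
from scipy.spatial.transform import Rotation as Ro
s=read_state();f=grab_frame("wrist");print(s["ft_force"],s["tcp_pos"])
q=s["orientation"];T=np.eye(4);T[:3,:3]=Ro.from_quat(q[[1,2,3,0]]).as_matrix();T[:3,3]=s["tcp_pos"]
W=np.linalg.inv(T@f["tool_from_camera"]);pickle.dump(dict(R=W[:3,:3],t=W[:3,3],camera_matrix=f["camera_matrix"]),open("g3.pkl","wb"))
a=f["pixels"][:,:,::-1]
o=cv2.imread("pics/w2full.png")
v=np.vstack([o[:300,180:580],a[:300,180:580]])
cv2.imwrite("pics/w3.png",v)
# block edge shift between frames via phase correlation
A,B=[cv2.cvtColor(np.ascontiguousarray(i[0:105,245:390]),cv2.COLOR_BGR2GRAY).astype(np.float32) for i in(o,a)]
print(cv2.phaseCorrelate(A,B,cv2.createHanningWindow(A.shape[::-1],cv2.CV_32F)))
E
```

```text
clock: 5.08
tcp_pos: [0.5442, -0.1117, 0.1165]
orientation: [-0.0, 0.996, 0.086, -0.0]
ft_force: [0.3, 0.7, 0.2]
gripper_width: 0.0467
[0.31262878 0.71808891 0.18945922] [ 0.54424273 -0.11174849  0.11653028]
((0.6167357852255577, -0.8712232010197312), 0.6560592736138238)
```

View pics/w3.png

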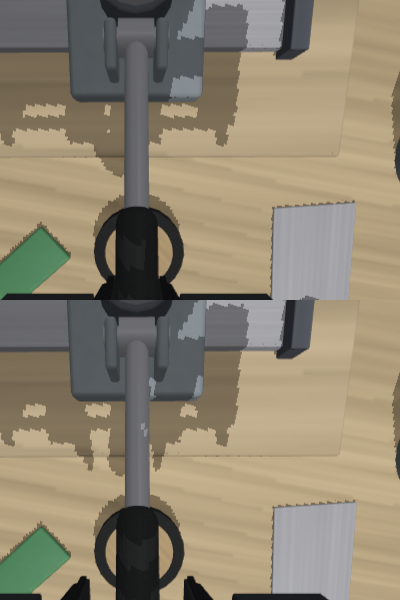

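```bash
python3 - <<'E'
from h import *
g=pickle.load(open("g3.pkl","rb"));e=np.array([-np.sin(.173),np.cos(.173)])
for n,u,v,z in[("block",317,90,.054),("bar",316.5,45,.08),("grip",317,225,.12),("endm",489,50,.03)]:
    X=bp(g,u,v,z);print(n,X.round(4),X[:2]@e)
E
python3 -m jog '[{"linear":[0,0,0],"spin":0,"fingers":0},{"linear":[0,0,0],"spin":0,"fingers":0},{"linear":[0,0,0],"spin":0,"fingers":0},{"linear":[0,0,0],"spin":0,"fingers":0},{"linear":[0,0,0],"spin":0,"fingers":0},{"linear":[0,0,0],"spin":0,"fingers":0}]' 30
```

```text
block [ 0.6503 -0.0953  0.054 ] -0.20578390552356834
bar [ 0.6673 -0.092   0.08  ] -0.20547118199476241
grip [ 0.5818 -0.1071  0.12  ] -0.20564709786594437
endm [ 0.6968 -0.1995  0.03  ] -0.3164614547116174
clock: 5.63
tcp_pos: [0.5444, -0.112, 0.1167]
orientation: [0.0, 0.996, 0.086, 0.0]
ft_force: [0.3, -2.1, 0.1]
gripper_width: 0.0195
```

The carriage sits at -0.2056 against -0.205 to -0.206 for the station, so it has clicked in. Next comes the first stroke down, following the arc, with a 0.5 mm recentring in y.

```bash
python3 -m jog '[{"linear":[-0.1,-0.034,-0.262],"spin":0,"fingers":0},{"linear":[-0.1,-0.018,-0.262],"spin":0,"fingers":0},{"linear":[-0.073,-0.012,-0.268],"spin":0,"fingers":0},{"linear":[-0.073,-0.013,-0.268],"spin":0,"fingers":0},{"linear":[-0.047,-0.008,-0.276],"spin":0,"fingers":0},{"linear":[-0.047,-0.009,-0.276],"spin":0,"fingers":0},{"linear":[-0.02,-0.003,-0.28],"spin":0,"fingers":0},{"linear":[-0.02,-0.004,-0.28],"spin":0,"fingers":0},{"linear":[0.008,0.001,-0.28],"spin":0,"fingers":0},{"linear":[0.008,0.002,-0.28],"spin":0,"fingers":0},{"linear":[0,0,0],"spin":0,"fingers":0},{"linear":[0,0,0],"spin":0,"fingers":0}]' 40
python3 -m jog '[{"linear":[0,0,-0.12],"spin":0,"fingers":0},{"linear":[0,0,0],"spin":0,"fingers":0},{"linear":[0,0,0],"spin":0,"fingers":0},{"linear":[0,0,0],"spin":0,"fingers":0}]'
```

```text
clock: 6.63
tcp_pos: [0.5325, -0.1143, 0.0485]
orientation: [0.0, 0.996, 0.086, -0.0]
ft_force: [-3.9, -0.3, 8.9]
gripper_width: 0.019
clock: 6.97
tcp_pos: [0.5327, -0.1144, 0.0459]
orientation: [0.0, 0.996, 0.086, 0.0]
ft_force: [-4.3, -0.6, 9.6]
gripper_width: 0.0195
```

The force hasn't stepped up yet, so I'll keep pressing to find the stop.

```bash
for i in 1 ; do python3 -m jog '[{"linear":[0,0,-0.08],"spin":0,"fingers":0},{"linear":[0,0,0],"spin":0,"fingers":0},{"linear":[0,0,0],"spin":0,"fingers":0}]'; python3 -m jog '[{"linear":[0,0,-0.08],"spin":0,"fingers":0},{"linear":[0,0,0],"spin":0,"fingers":0},{"linear":[0,0,0],"spin":0,"fingers":0}]';  python3 -m jog '[{"linear":[0,0,-0.08],"spin":0,"fingers":0},{"linear":[0,0,0],"spin":0,"fingers":0},{"linear":[0,0,0],"spin":0,"fingers":0}]'; done
python3 - <<'E'
from h import *
from bench import *
a=grab_frame("scene");t=grab_frame("wrist")["pixels"][:,:,::-1]
p=cv2.resize(a["pixels"][200:350,270:470,::-1],(800,600),interpolation=cv2.INTER_CUBIC)
cv2.imwrite("pics/s4.png",p);cv2.imwrite("pics/w4.png",t)
E
```

```text
clock: 7.22
tcp_pos: [0.5328, -0.1143, 0.044]
orientation: [0.0, 0.996, 0.086, 0.0]
ft_force: [-4.2, 0.2, 9.9]
gripper_width: 0.0192
clock: 7.47
tcp_pos: [0.5329, -0.1144, 0.0425]
orientation: [0.0, 0.996, 0.086, 0.001]
ft_force: [-5.2, 0.9, 16.1]
gripper_width: 0.019
clock: 7.72
tcp_pos: [0.5331, -0.1145, 0.0414]
orientation: [0.0, 0.996, 0.086, 0.001]
ft_force: [-6.5, 2.2, 27.8]
gripper_width: 0.0194
```

View pics/s4.png

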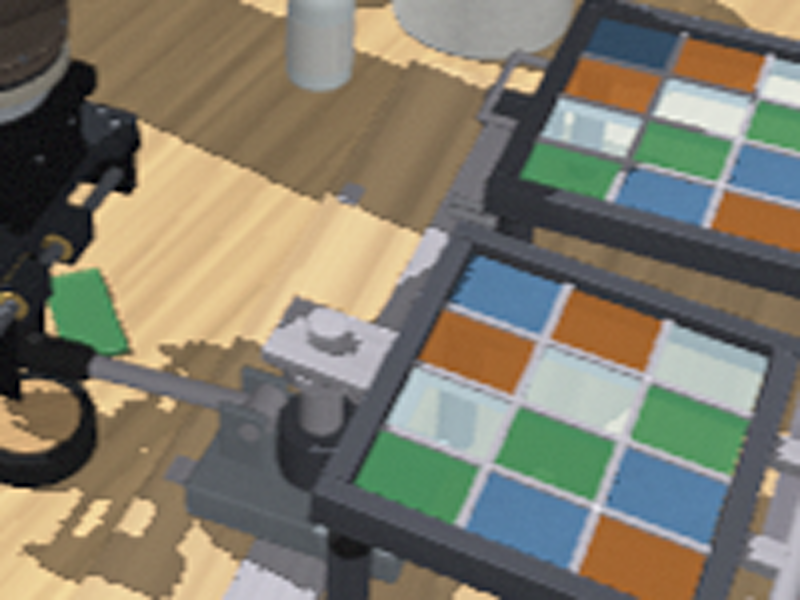

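The stop is reached: force steps to 28 N and the tongue is clearly lifted with the saddle centred under it. Next I'll do the upstroke by reversing the arc, then open the fingers so the spring takes it fully up.

```bash
python3 -m jog '[{"linear":[0,0,0.18],"spin":0,"fingers":0},{"linear":[0,0,0.18],"spin":0,"fingers":0},{"linear":[-0.008,-0.002,0.28],"spin":0,"fingers":0},{"linear":[-0.008,-0.001,0.28],"spin":0,"fingers":0},{"linear":[0.02,0.004,0.28],"spin":0,"fingers":0},{"linear":[0.02,0.003,0.28],"spin":0,"fingers":0},{"linear":[0.047,0.009,0.276],"spin":0,"fingers":0},{"linear":[0.047,0.008,0.276],"spin":0,"fingers":0},{"linear":[0.073,0.013,0.268],"spin":0,"fingers":0},{"linear":[0.073,0.012,0.268],"spin":0,"fingers":0},{"linear":[0.1,0.018,0.262],"spin":0,"fingers":0},{"linear":[0.1,0.018,0.262],"spin":0,"fingers":0}]'
python3 -m jog '[{"linear":[0,0,0],"spin":0,"fingers":0},{"linear":[0,0,0],"spin":0,"fingers":0},{"linear":[0,0,0],"spin":0,"fingers":0}]'
python3 -m jog '[{"linear":[0,0,0],"spin":0,"fingers":50},{"linear":[0,0,0],"spin":0,"fingers":50},{"linear":[0,0,0],"spin":0,"fingers":50},{"linear":[0,0,0],"spin":0,"fingers":50},{"linear":[0,0,0],"spin":0,"fingers":50},{"linear":[0,0,0],"spin":0,"fingers":50},{"linear":[0,0,0],"spin":0,"fingers":50},{"linear":[0,0,0],"spin":0,"fingers":50},{"linear":[0,0,0],"spin":0,"fingers":50}]'
python3 - <<'E'
from h import *
from bench import *
a=grab_frame("scene");t=grab_frame("wrist")["pixels"][:,:,::-1]
p=cv2.resize(a["pixels"][200:350,270:470,::-1],(520,390),interpolation=cv2.INTER_CUBIC)
cv2.imwrite("pics/s5.png",np.hstack([p,cv2.resize(t[:390,180:460],(280,390))]))
o=cv2.imread("pics/w3.png")[300:]
A,B=[cv2.cvtColor(np.ascontiguousarray(i),cv2.COLOR_BGR2GRAY).astype(np.float32) for i in(o[0:105,65:210],t[0:105,245:390])]
print(cv2.phaseCorrelate(A,B,cv2.createHanningWindow(A.shape[::-1],cv2.CV_32F)))
E
```

```text
clock: 8.82
tcp_pos: [0.5428, -0.1118, 0.1144]
orientation: [-0.001, 0.996, 0.086, -0.002]
ft_force: [3.5, -3.8, -52.0]
gripper_width: 0.0187
clock: 9.07
tcp_pos: [0.5426, -0.1118, 0.1146]
orientation: [-0.001, 0.996, 0.086, -0.003]
ft_force: [0.7, -1.1, -27.2]
gripper_width: 0.019
clock: 9.82
tcp_pos: [0.5444, -0.1123, 0.1167]
orientation: [0.0, 0.996, 0.086, 0.0]
ft_force: [-0.7, -0.5, -0.3]
gripper_width: 0.0477
((-0.9243490106940015, 0.12195672516751443), 0.702623503178726)
```

View pics/s5.png

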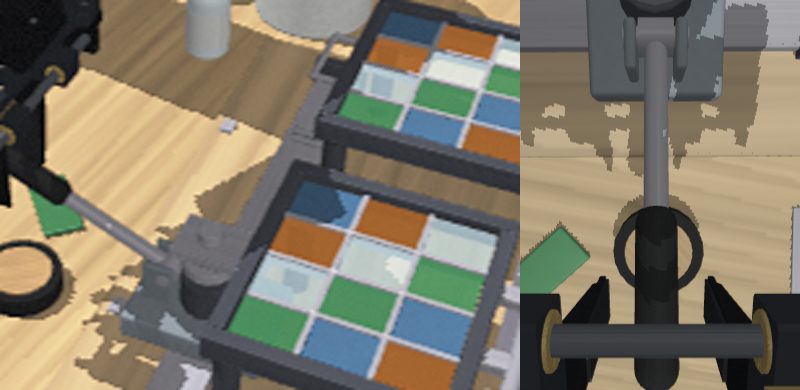

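The handle is fully up with the fingers open, the panel is back on its posts, and the carriage is unmoved: the 0.9 px image shift matches the 0.5 mm tool shift. Pictures viewed so far: 8. Next is the second press, which I'll hold.

```bash
python3 -m jog '[{"linear":[0,0,0],"spin":0,"fingers":0},{"linear":[0,0,0],"spin":0,"fingers":0},{"linear":[0,0,0],"spin":0,"fingers":0},{"linear":[0,0,0],"spin":0,"fingers":0},{"linear":[0,0,0],"spin":0,"fingers":0},{"linear":[0,0,0],"spin":0,"fingers":0}]' 40
python3 -m jog '[{"linear":[-0.1,-0.018,-0.262],"spin":0,"fingers":0},{"linear":[-0.1,-0.018,-0.262],"spin":0,"fingers":0},{"linear":[-0.073,-0.012,-0.268],"spin":0,"fingers":0},{"linear":[-0.073,-0.013,-0.268],"spin":0,"fingers":0},{"linear":[-0.047,-0.008,-0.276],"spin":0,"fingers":0},{"linear":[-0.047,-0.009,-0.276],"spin":0,"fingers":0},{"linear":[-0.02,-0.003,-0.28],"spin":0,"fingers":0},{"linear":[-0.02,-0.004,-0.28],"spin":0,"fingers":0},{"linear":[0.008,0.001,-0.28],"spin":0,"fingers":0},{"linear":[0.008,0.002,-0.28],"spin":0,"fingers":0},{"linear":[0,0,-0.12],"spin":0,"fingers":0},{"linear":[0,0,-0.08],"spin":0,"fingers":0}]'
python3 -m jog '[{"linear":[0,0,-0.08],"spin":0,"fingers":0},{"linear":[0,0,-0.06],"spin":0,"fingers":0},{"linear":[0,0,0],"spin":0,"fingers":0},{"linear":[0,0,0],"spin":0,"fingers":0},{"linear":[0,0,0],"spin":0,"fingers":0}]'
```

```text
clock: 10.42
tcp_pos: [0.5444, -0.1122, 0.1166]
orientation: [0.0, 0.996, 0.086, -0.0]
ft_force: [0.0, -0.0, -1.7]
gripper_width: 0.0189
clock: 11.42
tcp_pos: [0.5328, -0.1144, 0.0436]
orientation: [0.0, 0.996, 0.086, 0.0]
ft_force: [-2.8, 1.4, 10.8]
gripper_width: 0.0192
clock: 11.83
tcp_pos: [0.5331, -0.1145, 0.0417]
orientation: [0.0, 0.996, 0.086, 0.001]
ft_force: [-6.3, 0.6, 24.0]
gripper_width: 0.0192
```

```bash
python3 -m jog '[{"linear":[0,0,0],"spin":0,"fingers":0},{"linear":[0,0,0],"spin":0,"fingers":0},{"linear":[0,0,0],"spin":0,"fingers":0},{"linear":[0,0,0],"spin":0,"fingers":0},{"linear":[0,0,0],"spin":0,"fingers":0},{"linear":[0,0,0],"spin":0,"fingers":0}]'
python3 - <<'E'
from h import *
from bench import *
a=grab_frame("scene");t=grab_frame("wrist")["pixels"][:,:,::-1]
p=cv2.resize(a["pixels"][200:350,270:470,::-1],(520,390),interpolation=cv2.INTER_CUBIC)
cv2.imwrite("pics/s6.png",np.hstack([p,cv2.resize(t[:390,180:460],(280,390))]))
E
```

```text
clock: 12.33
tcp_pos: [0.5331, -0.1145, 0.0416]
orientation: [0.0, 0.996, 0.086, 0.001]
ft_force: [-6.7, 2.2, 24.7]
gripper_width: 0.0192
```

View pics/s6.png

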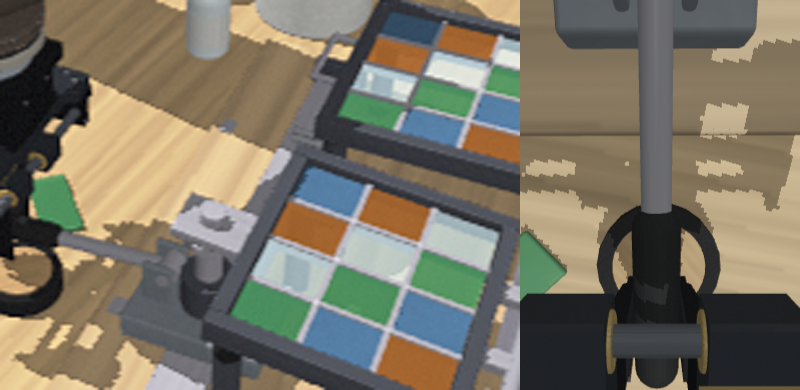

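The handle is at its stop (steady 24.7 N). The tongue, at (215,215) in the left view, is raised on the saddle; the other panel, tape and offcut are unmoved. Handing in.

```bash
python3 -c "
from bench import *
print(hand_in())"
```

```text
the job is handed in; nothing more can be done
None
```

The job is done and handed in at about 12.4 s of the 54 s allowed. I slid the jack by its handle about 100 mm to the -y station under the tongue. There I let it click into the notch with the handle up, and measured it at the station to within about 1 mm. I then gave one full stroke down and up, released the handle, and saw it fully up and the panel back on its posts. The second press went to the stop and is still held.

**Last checks:**
- The holding force is steady at 24.7 N at the stop.
- The tongue and panel edge are visibly raised on the saddle.
- The other panel, the tape and the offcut look unmoved. I did not re-measure the things outside the last camera crop.

**What disagreed:**
- The stop came about 6 mm lower at the tool than calculated, probably because the grip slipped or sat further out on the bar.
- Because of that, the upstroke ended with a short pull against the handle's upper stop (52 N at the wrist, limit 120 N). Opening the fingers relieved it.

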